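Pop open the dust extractor's filter hatch

ROBOT

A 6-joint arm with a two-finger parallel gripper is mounted at the origin on the work surface. World frame = base frame: x ahead of the robot, y to its left, z up, the work surface at z = 0. Lengths are in m, angles in degrees, forces in N, time in s.
With the tool pointing down it reaches from about 0.375 to 0.9 m from the base axis. Payload 3.1 kg.
Tool frame: the origin (TCP) lies at the very end of the fingers, on their centre line; the grasp point (between the pads) lies 19 mm behind it; z points along the fingers, x is the direction in which the jaws open and shut, and the axes are right-handed (so a half turn about z gives the same grasp; the last joint's range is limited). The gripper opens to 87 mm and grips with 3 to 60 N. Pads are 19 mm wide; open, the fingers measure 117 mm over their backs; the gripper's body (75 mm by 190 mm) begins 51 mm behind the grasp point.
Start: joints at [64.887, 30.224, 82.088, -0, 67.689, -10.227], TCP at [0.161, 0.604, 0.223] pointing down, gripper open.
Joint ranges: [-176.69, 176.69], [-43.24, 126.21], [12.49, 139.97], [-82, 262], [0, 151.66], [-163.58, 163.58]. Speed limits (degrees/s): [159.86, 159.86, 180, 180, 180, 180].

INTERFACE

Orientations are given as a 3x3 rotation matrix whose columns are the frame's x, y, z axes.
In Python, from rig import bot gives the robot as it stands.
- The arm moves only by the tool arm_command, never from a script. Its argument "plan" is a list of rows, each an object of numbers: "claw": the opening, from 0 (shut) to 1 (fully open); "dx", "dy", "dz": the shift along the tool's x, y, z in cm; "twist": the turn about the tool's z in degrees. A call has 1 to 8 rows; each row is the pose to reach, as a shift and turn from the pose measured when the call began, along the tool's axes at that moment; what a row does not reach only later rows make up. A row lasts 1/12 s, in which the tool goes at most 41.7 mm and 7.16 degrees, less where a joint would pass 70% of its speed; a pose out of reach is approached as far as the arm can. A call with a gripper value outside its range is refused whole. The fingers move at their own pace and stop on an object; the grip force is fixed at half the most. Time passes only in rows, so rows that repeat a pose let the fingers close. It gives the time, the measured TCP pose, the force and the opening at its end, in the units of the state.
- bot.read_state(): the state, without advancing time (a new reading comes with each control period).
- bot.capture(name): name is "side" or "top"; returns the picture (480x640x3 uint8, red, green, blue); there is no depth.
- bot.calibration(name): a dict with "intrinsics" (3x3 intrinsics, pixels), "rvec" (rotation vector, rad) and "tvec" (3), from world to camera coordinates, as OpenCV has them. Camera axes: x right, y down, z forward; pixel columns grow to the right and rows downward; lengths in m; the calibration is good to about 2 mm. A picture is of the moment at which its call begins. calibration takes no time and is no camera call.
- bot.hand_in(): hands the job in, once; it reports no verdict.
The state is a dict: "time_s": time; "joint_positions": joint angles; "qvel": joint speeds; "tau": joint torques, N m; "position": TCP position; "tcp_rot": TCP orientation; "force": force on the tool from outside, world axes, zero at the start; "moment": the same for the moment, N m; "opening": opening from 0.0 (shut) to 1.0 (fully open).
Only numpy, scipy, OpenCV 4.12 (cv2) and the standard library are available. Lean on these libraries where they do the work, as an engineer would, in place of code of your own. Each camera call takes 0.05 s, during which the arm holds its last target.

TASK

The filter of the bench dust extractor is due for a look. A rough-sawn wood blank was left lying on its filter hatch: push it sideways off the hatch, onto the fixed top of the machine beside it, without picking it up. Then give the latch pad of the hatch one press and let go, so that the hatch springs up by itself and stays standing open; do not lift it by hand, and leave the other things on and around the machine where they are.

Things in the scene. Friction and masses are not known exactly. Their poses are not given: they have to be found in the camera images.
- extractor: Bench-top dust extractor, grey metal box 220 (x) x 360 (y) x 170 mm high. Origin: centre of its underside; z up; its front (intake grille, control panel) looks to its -x, roughly towards the robot. Its flat top is 170 mm up: the right-hand part (y -166 to -10 mm, x -76 to 75 mm) is the filter hatch inside a rim 12 to 34 mm wide, the left-hand part (y -8 to 180 mm, full depth) is the fixed top.
- fixed_top (a point): Middle of the left-hand, fixed, flat part of the machine's top (220 x 188 mm), beside the hatch: the blank goes onto this part. A tin and a sanding block stand on its two outer corners. Axes as the machine's; in the machine's frame it lies at x 0, y 85, z 170 mm.
- hatch (a joint): Filter hatch: flat grey lid 152 x 156 x 5 mm, top 1 mm above the machine's top, hinged along its far edge. Angle, rad: 0 to 0.006 shut and latched, negative pressed in, positive open. A push-push latch holds it. Released, it swings up with the withdrawing finger on its damped spring, in about 1 s, and stands at 0.63, near edge 90 mm above the machine's top. Pushed down again it would latch shut.
- hatch_pad (a point): Middle of the round latch pad (black ribbed 30 mm disc, flush) on the hatch: press here, straight down. On the middle of the near edge, 18 mm in from it, 135 mm from the hinge; z is the hatch's normal. It gives against about 3 N; the latch lets go 4 mm down (hatch -0.025), a stop follows at 6 mm (-0.04). A press under 3 mm just returns to shut.
- latch_pin (a joint): Follower pin of the push-push latch, hidden inside the machine, nothing to touch: sideways position in m, along the machine's y. 0: caught, hatch shut. While a shut hatch is pressed in it goes to -0.0075; with the hatch open it idles between -0.001 and 0.004. With the hatch within 0.01 of shut it is above 0.0015 only when an open hatch is being pressed shut again.
- blank: Rough-sawn blank of pale wood lying flat on the hatch: stepped block 74 x 46 x 42 mm high, 55 to 110 g. Its wide part spans x -11 to 37, y -23 to 23 mm, its narrow end x -37 to -11, y -23 to 11 mm. Origin: middle of the underside, z up. To be pushed along, never picked up.
- wax_tin: Round metal tin, 63 mm across, 30 mm high, standing on the fixed top near its far left corner. Origin: centre of its underside.
- sanding_block: Wood and cork sanding block, 62 x 34 x 24 mm high, on the fixed top near its near left corner. Origin: centre of its underside.
- gouge: Carving gouge lying on the bench in front of the machine, wooden handle, about 250 mm long, 25 mm thick. Origin: middle of its length, on the bench.
- tape_roll: Roll of paper tape lying flat on the bench behind the machine, 90 mm across, 24 mm high. Origin: centre of its underside.
- mallet: Carver's round wooden mallet standing on its head on the bench to the right, 86 mm across, 230 mm high. Origin: centre of its underside.
- glue_bottle: White glue bottle standing on the bench to the right, 58 mm across, 160 mm high. Origin: centre of its underside.
- sawn_block: Larger rough-sawn block on the bench to the right, 85 x 60 mm, 85 mm high. Origin: centre of its underside.
- try_square: Try square lying on the bench to the left, wooden stock 100 mm, steel blade 135 mm, 16 mm high. Origin: middle of the stock's underside.
There are look-alikes about, which are no part of the job. What is shaped like the blank but blue or pink is not meant.

How it is judged:
By the outcome, as a careful person would: the job done as asked, in the order asked, and still so for the second after the job is handed in, with the robot touching nothing.
It also fails if it takes over 43 s, if anything falls off the work surface, if the arm or the gripper's body presses on something with over 40 N, if the wrist force passes 120 N, or if a joint passes its speed limit or range.

## Working session

There is one attempt and no reset: what is moved stays moved. The work goes in short steps, Python scripts to look and compute and a tool call to move; the robot and the scene stay as the last step left them, time stands still between calls to the robot, and variables do not carry over. Pictures are saved under pics/ and viewed, and the job is handed in when it is done.

Besides the shell and the picture viewer there is one more tool, called after "Request:" as a command line: name --argument value ..., lists and objects as JSON in quotes. arm_command: Moves the arm, as the interface text tells. Its arguments: {"type":"object","properties":{"plan":{"type":"array"}},"required":["plan"]}

```bash
mkdir -p pics; ls; python3 - <<'E'
from rig import bot
import cv2
for n in ("side","top"):
    cv2.imwrite(f"pics/{n}0.png",bot.capture(n)[:,:,::-1])
    c=bot.calibration(n);print(n,c)
s=bot.read_state();print(s["time_s"],s["position"],s["tcp_rot"],s["force"],s["opening"])
E
```

```text
pics
side {'intrinsics': array([[612.40441072,   0.        , 309.52734776],
       [  0.        , 612.40441072, 240.26914969],
       [  0.        ,   0.        ,   1.        ]]), 'rvec': array([ 0.33134179, -2.76134044,  1.26548275]), 'tvec': array([0.5511764 , 0.22306955, 1.48572541])}
top {'intrinsics': array([[489.03897482,   0.        , 316.09834946],
       [  0.        , 489.03897482, 236.37417448],
       [  0.        ,   0.        ,   1.        ]]), 'rvec': array([ 2.18760971, -2.14498893,  0.15056297]), 'tvec': array([-0.0985369 ,  0.59460583,  1.46098986])}
0.1 [0.16023393 0.60342449 0.2216785 ] [[ 2.56853270e-01  9.66450070e-01 -8.12188907e-04]
 [ 9.66448503e-01 -2.56854343e-01 -1.77143860e-03]
 [-1.92062121e-03 -3.29938956e-04 -9.99998101e-01]] [ 1.07261485 -0.44728969 -0.29944493] 1.0033617452087313
```

View pics/side0.png

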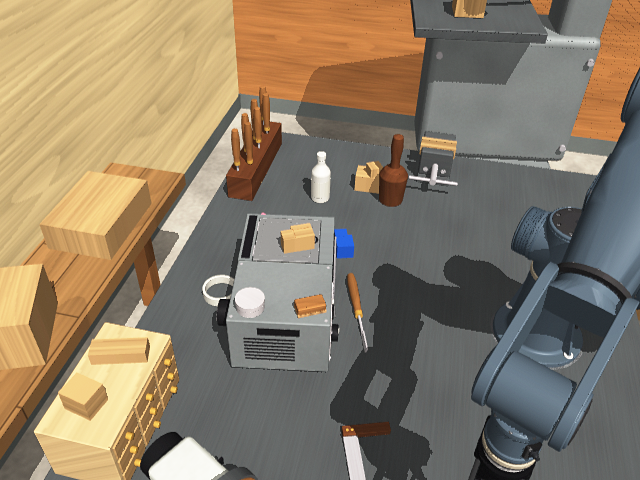

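View pics/top0.png

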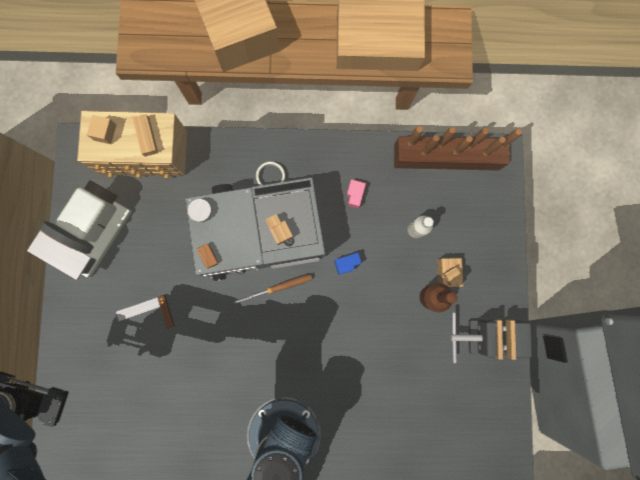

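The blank is the pale block on the hatch, at top (279,229) and side (297,238). The blue block at (348,263) and the pink one at (356,192) are on the bench, and the sawn block stands at (452,268). I'll enlarge a crop to confirm.

```bash
python3 - <<'E'
import cv2
i=cv2.imread("pics/top0.png")[160:290,175:345]
cv2.imwrite("pics/topc.png",cv2.resize(i,None,fx=4.6,fy=4.6,interpolation=cv2.INTER_CUBIC))
i=cv2.imread("pics/side0.png")[200:380,210:370]
cv2.imwrite("pics/sidec.png",cv2.resize(i,None,fx=3.3,fy=3.3,interpolation=cv2.INTER_CUBIC))
E
```

```text
(no output)
```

View pics/topc.png

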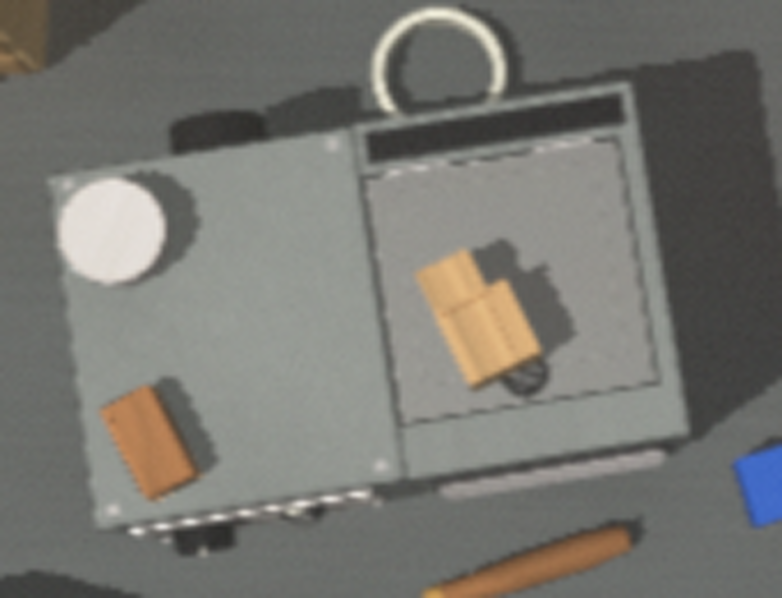

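View pics/sidec.png

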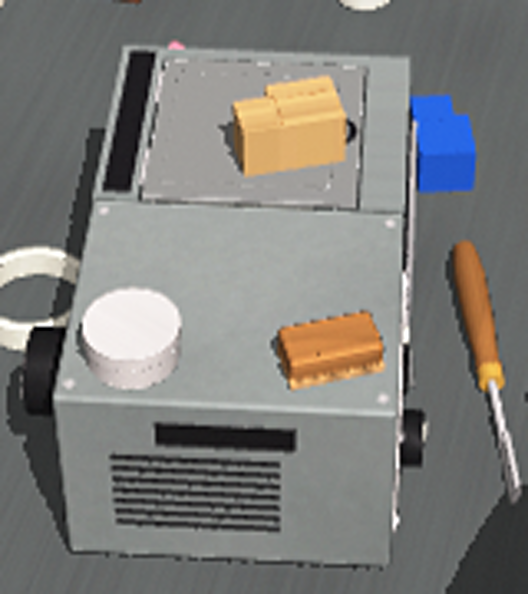

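```bash
cat > h.py <<'E'
import numpy as np,cv2
from rig import bot
def cam(n):
    c=bot.calibration(n);return c["intrinsics"],c["rvec"],c["tvec"]
def ray(n,uv,z):
    K,r,t=cam(n);R=cv2.Rodrigues(r)[0];C=-R.T@t
    d=R.T@np.linalg.solve(K,[*uv,1.]);return C+d*(z-C[2])/d[2]
def proj(n,P):
    K,r,t=cam(n);return cv2.projectPoints(np.float64(P).reshape(-1,1,3),r,t,K,None)[0].reshape(-1,2)
E
python3 - <<'E'
from h import *
np.set_printoptions(precision=4,suppress=True)
f=lambda u,v:(175+u/4.6-.4,160+v/4.6-.4)
g=lambda u,v:(210+u/3.3-.35,200+v/3.3-.35)
mt=[ray("top",f(*p),.17)[:2] for p in [(50,180),(97,525),(688,432),(630,85)]]
ms=[ray("side",g(*p),.17)[:2] for p in [(57,397),(393,412),(410,57),(127,47)]]
M=np.float64([(110,180),(-110,180),(-110,-180),(110,-180)])/1000
def fit(A,B):
    A=np.array(A);B=np.array(B);a=A-A.mean(0);b=B-B.mean(0)
    th=np.arctan2((a[:,0]*b[:,1]-a[:,1]*b[:,0]).sum(),(a*b).sum())
    R=np.array([[np.cos(th),-np.sin(th)],[np.sin(th),np.cos(th)]])
    t=B.mean(0)-R@A.mean(0);return th,R,t,np.abs(B-(A@R.T+t)).max()
for m in (mt,ms): 
    th,R,t,e=fit(M,m);print(np.degrees(th),t,e)
th,R,t,e=fit(np.r_[M,M],np.r_[mt,ms]);print(np.degrees(th),t,e)
for n,P in [("ft",(0,.085)),("pad",(-.058,-.088))]:
    print(n,R@P+t, proj("top",[*(R@P+t),.171]))
B=np.float64([(37,23),(37,-23),(-37,-23),(-37,11),(-11,23)])/1000
bt=[ray("top",f(*p),.213)[:2] for p in [(540,352),(473,388),(415,273),(462,248),(505,280)]]
thb,Rb,tb,eb=fit(B,bt);print("blank",np.degrees(thb),tb,eb,"machine frame",R.T@(tb-t))
print("corners mach",(np.array(bt)-t)@R)
print("wax",R.T@(ray("top",f(112,230),.2)[:2]-t),"sand",(np.array([ray("top",f(*p),.194)[:2] for p in [(100,407),(150,385),(198,475),(150,498)]])-t)@R)
np.save("m.npy",[th,*t])
E
```

```text
10.46152176711553 [0.6068 0.0878] 0.0037694689658950287
10.411064896798141 [0.6057 0.089 ] 0.00435568572695505
10.436312452319601 [0.6062 0.0884] 0.004261276195213992
ft [0.5908 0.172 ] [[223.9402 230.6079]]
pad [ 0.5651 -0.0087] [[288.6751 241.1173]]
blank -151.51387958184165 [0.5965 0.0184] 0.0021196398191016125 machine frame [-0.0223 -0.067 ]
corners mach [[-0.051  -0.0998]
 [-0.0656 -0.0578]
 [ 0.0071 -0.0345]
 [ 0.0174 -0.0641]
 [-0.0055 -0.0861]]
wax [0.0637 0.1398] sand [[-0.0392  0.1622]
 [-0.0309  0.1314]
 [-0.0883  0.1108]
 [-0.0972  0.1405]]
```

```bash
cat > go.py <<'E'
import sys
from h import *
np.set_printoptions(precision=3,suppress=True)
th,tx,ty=np.load("m.npy")
def go(mx,my,z,yawm=0):
    s=bot.read_state();R=s["tcp_rot"];p=s["position"]
    c,sn=np.cos(th),np.sin(th)
    w=np.array([tx+c*mx-sn*my,ty+sn*mx+c*my,z])
    d=R.T@(w-p)*100
    yaw=np.degrees(np.arctan2(R[1,0],R[0,0]));tw=(yaw-np.degrees(th)-yawm+180)%360-180
    m=np.array([[c,sn],[-sn,c]])@(p[:2]-[tx,ty])
    print("t",s["time_s"],"p",p,"mach",m,"F",s["force"],"open",round(s["opening"],2),"tilt",R[:,2])
    print("world",w,"dxyz cm",d,"twist",tw)
if __name__=="__main__": go(*map(float,sys.argv[1:]))
E
python3 go.py -.025 -.13 .30
```

```text
t 0.1 p [0.16  0.603 0.222] mach [-0.345  0.587] F [ 1.073 -0.447 -0.299] open 1.0 tilt [-0.001 -0.002 -1.   ]
world [ 0.605 -0.044  0.3  ] dxyz cm [-51.156  59.63   -7.754] twist 64.68023154149188
```

Request:
arm_command --plan '[{"claw": 0.23, "dx": 0, "dy": 0, "dz": -4, "twist": 0}, {"claw": 0.23, "dx": -1, "dy": 1, "dz": -8, "twist": 4}, {"claw": 0.23, "dx": -3.5, "dy": 4, "dz": -8, "twist": 10}, {"claw": 0.23, "dx": -6, "dy": 7, "dz": -8, "twist": 16}, {"claw": 0.23, "dx": -8.5, "dy": 10, "dz": -8, "twist": 22}, {"claw": 0.23, "dx": -11, "dy": 13, "dz": -8, "twist": 28}, {"claw": 0.23, "dx": -13.5, "dy": 16, "dz": -8, "twist": 34}, {"claw": 0.23, "dx": -16, "dy": 19, "dz": -8, "twist": 40}]'

```text
time_s: 0.77
position: [0.3031, 0.3984, 0.3016]
tcp_rot: [[0.821, 0.571, -0.001], [0.571, -0.821, -0.002], [-0.002, 0.001, -1.0]]
force: [-0.3, 0.1, -0.9]
opening: 0.477
```

```bash
python3 go.py -.025 -.13 .30
```

```text
t 0.7667 p [0.303 0.398 0.302] mach [-0.242  0.36 ] F [-0.289  0.117 -0.947] open 0.48 tilt [-0.001 -0.002 -1.   ]
world [ 0.605 -0.044  0.3  ] dxyz cm [-0.491 53.562  0.225] twist 24.415756158627858
```

Request:
arm_command --plan '[{"claw": 0.23, "dx": 0, "dy": 4, "dz": 0, "twist": 4}, {"claw": 0.23, "dx": 0, "dy": 8, "dz": 0, "twist": 8}, {"claw": 0.23, "dx": 0, "dy": 12, "dz": 0, "twist": 12}, {"claw": 0.23, "dx": 0, "dy": 16, "dz": 0, "twist": 16}, {"claw": 0.23, "dx": 0, "dy": 20, "dz": 0, "twist": 20}, {"claw": 0.23, "dx": 0, "dy": 24, "dz": 0, "twist": 24.4}, {"claw": 0.23, "dx": 0, "dy": 28, "dz": 0, "twist": 24.4}, {"claw": 0.23, "dx": -0.2, "dy": 32, "dz": 0, "twist": 24.4}]'

```text
time_s: 1.43
position: [0.4851, 0.1328, 0.3018]
tcp_rot: [[0.983, 0.181, -0.001], [0.181, -0.983, -0.002], [-0.002, 0.002, -1.0]]
force: [0.5, 2.0, 0.7]
opening: 0.232
```

```bash
python3 go.py -.025 -.132 .30
```

```text
t 1.4333 p [0.485 0.133 0.302] mach [-0.111  0.066] F [0.535 1.982 0.711] open 0.23 tilt [-0.001 -0.002 -1.   ]
world [ 0.606 -0.046  0.3  ] dxyz cm [ 8.61  19.759  0.199] twist -0.008671617715776847
```

Request:
arm_command --plan '[{"claw": 0.23, "dx": 1.6, "dy": 3.6, "dz": 0, "twist": 0}, {"claw": 0.23, "dx": 3.2, "dy": 7.2, "dz": 0, "twist": 0}, {"claw": 0.23, "dx": 4.8, "dy": 10.8, "dz": 0, "twist": 0}, {"claw": 0.23, "dx": 6.4, "dy": 14.4, "dz": 0, "twist": 0}, {"claw": 0.23, "dx": 8, "dy": 18, "dz": 0, "twist": 0}, {"claw": 0.23, "dx": 8.6, "dy": 19.8, "dz": 0, "twist": 0}, {"claw": 0.23, "dx": 8.6, "dy": 19.8, "dz": 0, "twist": 0}, {"claw": 0.23, "dx": 8.6, "dy": 19.8, "dz": 0, "twist": 0}]'

```text
time_s: 2.1
position: [0.6053, -0.0473, 0.3009]
tcp_rot: [[0.984, 0.179, -0.004], [0.179, -0.984, -0.001], [-0.004, 0.0, -1.0]]
force: [-0.3, 1.1, 0.3]
opening: 0.231
```

```bash
python3 go.py -.025 -.132 .182; python3 - <<'E'
from h import *
for n in ("top","side"):
    i=bot.capture(n)[:,:,::-1]
    i=i[150:300,170:370] if n=="top" else i[180:380,200:400]
    cv2.imwrite(f"pics/{n}1.png",cv2.resize(i,None,fx=3,fy=3,interpolation=cv2.INTER_CUBIC))
E
```

```text
t 2.1 p [ 0.605 -0.047  0.301] mach [-0.025 -0.133] F [-0.335  1.148  0.272] open 0.23 tilt [-0.004 -0.001 -1.   ]
world [ 0.606 -0.046  0.182] dxyz cm [ 0.093 -0.127 11.894] twist -0.13353672556772267
```

View pics/side1.png

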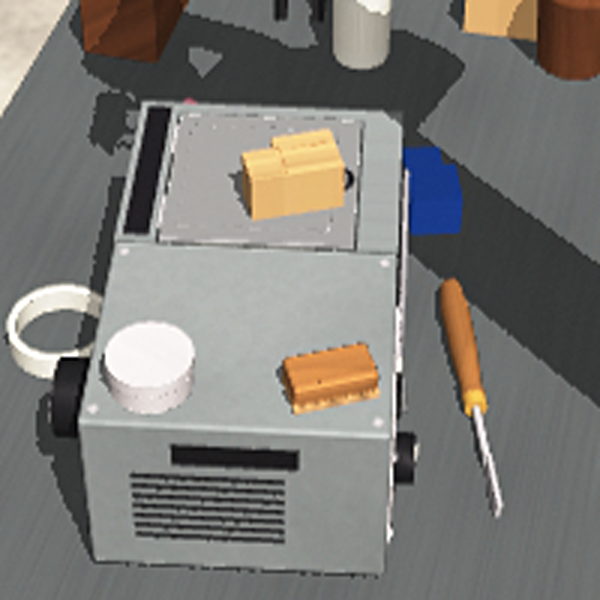

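View pics/top1.png

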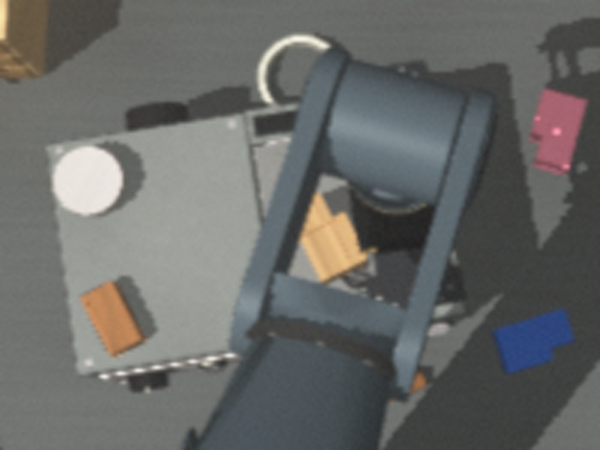

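The blank hasn't moved: it is at about (297,238) in the side view and (332,237) in the top crop. The arm is to its right. Now I'll go down beside it.

Request:
arm_command --plan '[{"claw": 0.23, "dx": 0, "dy": 0, "dz": 3.5, "twist": 0}, {"claw": 0.23, "dx": 0, "dy": 0, "dz": 7, "twist": 0}, {"claw": 0.23, "dx": 0, "dy": 0, "dz": 9.5, "twist": 0}, {"claw": 0.23, "dx": 0, "dy": 0, "dz": 10.5, "twist": 0}, {"claw": 0.23, "dx": 0, "dy": 0, "dz": 11, "twist": 0}, {"claw": 0.23, "dx": 0, "dy": 0, "dz": 11.5, "twist": 0}, {"claw": 0.23, "dx": 0, "dy": 0, "dz": 11.7, "twist": 0}]'

```text
time_s: 2.78
position: [0.6049, -0.0451, 0.1854]
tcp_rot: [[0.983, 0.182, -0.001], [0.182, -0.983, -0.001], [-0.002, 0.001, -1.0]]
force: [-0.4, 0.1, 0.5]
opening: 0.231
```

```bash
python3 go.py -.025 -.10 .182; python3 - <<'E'
from h import *
for n in ("side",):
    i=bot.capture(n)[:,:,::-1]
    i=i[130:330,180:440]
    cv2.imwrite(f"pics/{n}2.png",cv2.resize(i,None,fx=3,fy=3,interpolation=cv2.INTER_CUBIC))
E
```

```text
t 2.7833 p [ 0.605 -0.045  0.185] mach [-0.026 -0.131] F [-0.372  0.071  0.513] open 0.23 tilt [-0.001 -0.001 -1.   ]
world [ 0.6   -0.014  0.182] dxyz cm [ 0.059 -3.105  0.331] twist 0.06425107729475599
```

View pics/side2.png

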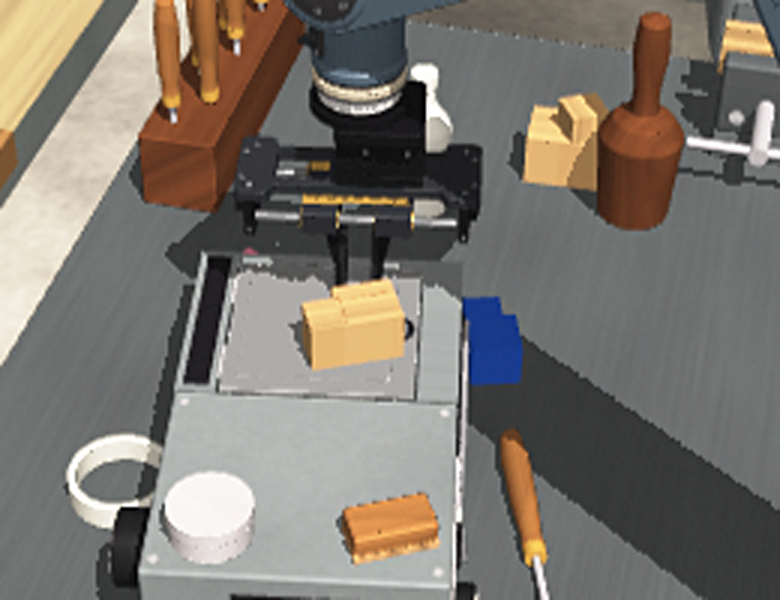

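The fingers sit at about (360,250) in the crop, just behind the blank's right face. Now I'll push slowly towards machine +y, which is tool -y.

Request:
arm_command --plan '[{"claw": 0.23, "dx": 0, "dy": -0.7, "dz": 0.1, "twist": 0}, {"claw": 0.23, "dx": 0, "dy": -1.4, "dz": 0.2, "twist": 0}, {"claw": 0.23, "dx": 0, "dy": -2, "dz": 0.2, "twist": 0}, {"claw": 0.23, "dx": 0, "dy": -2.6, "dz": 0.2, "twist": 0}, {"claw": 0.23, "dx": 0, "dy": -3.2, "dz": 0.2, "twist": 0}, {"claw": 0.23, "dx": 0, "dy": -3.8, "dz": 0.2, "twist": 0}, {"claw": 0.23, "dx": 0, "dy": -4.4, "dz": 0.2, "twist": 0}, {"claw": 0.23, "dx": 0, "dy": -5, "dz": 0.2, "twist": 0}]'

```text
time_s: 3.5
position: [0.5956, 0.0045, 0.1833]
tcp_rot: [[0.983, 0.182, -0.001], [0.182, -0.983, -0.002], [-0.002, 0.001, -1.0]]
force: [0.1, -1.2, 0.5]
opening: 0.229
```

```bash
python3 go.py -.025 .015 .182; python3 - <<'E'
from h import *
for n in ("side",):
    i=bot.capture(n)[:,:,::-1]
    i=i[130:330,180:440]
    cv2.imwrite(f"pics/{n}3.png",cv2.resize(i,None,fx=3,fy=3,interpolation=cv2.INTER_CUBIC))
E
```

```text
t 3.5 p [0.596 0.005 0.183] mach [-0.026 -0.081] F [ 0.079 -1.171  0.549] open 0.23 tilt [-0.001 -0.002 -1.   ]
world [0.579 0.099 0.182] dxyz cm [ 0.078 -9.555  0.119] twist 0.06146517940152307
```

View pics/side3.png

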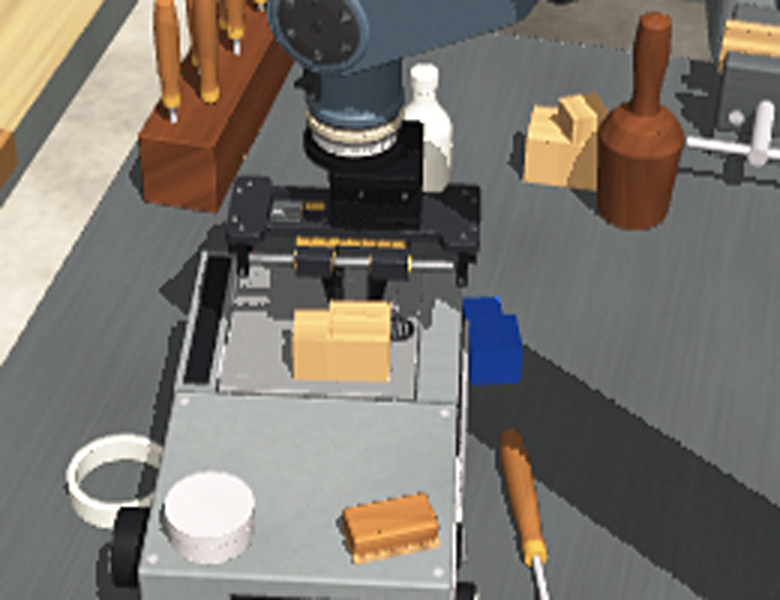

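The blank has squared itself to the fingers and is sliding, with its front face at (340,360). Continuing.

Request:
arm_command --plan '[{"claw": 0.23, "dx": 0, "dy": -0.7, "dz": 0, "twist": 0}, {"claw": 0.23, "dx": 0, "dy": -1.4, "dz": 0, "twist": 0}, {"claw": 0.23, "dx": 0, "dy": -2.1, "dz": 0, "twist": 0}, {"claw": 0.23, "dx": 0, "dy": -2.8, "dz": 0, "twist": 0}, {"claw": 0.23, "dx": 0, "dy": -3.5, "dz": 0, "twist": 0}, {"claw": 0.23, "dx": 0, "dy": -4.2, "dz": 0, "twist": 0}, {"claw": 0.23, "dx": 0, "dy": -4.9, "dz": 0, "twist": 0}, {"claw": 0.23, "dx": 0, "dy": -5.6, "dz": 0, "twist": 0}]'

```text
time_s: 4.22
position: [0.5846, 0.0616, 0.1831]
tcp_rot: [[0.983, 0.183, -0.002], [0.183, -0.983, -0.0], [-0.002, -0.0, -1.0]]
force: [0.2, -0.6, -1.1]
opening: 0.229
```

Request:
arm_command --plan '[{"claw": 0.23, "dx": 0, "dy": -0.7, "dz": 0, "twist": 0}, {"claw": 0.23, "dx": 0, "dy": -1.4, "dz": 0, "twist": 0}, {"claw": 0.23, "dx": 0, "dy": -2.1, "dz": 0, "twist": 0}, {"claw": 0.23, "dx": 0, "dy": -2.7, "dz": 0, "twist": 0}, {"claw": 0.23, "dx": 0, "dy": -3.2, "dz": 0, "twist": 0}, {"claw": 0.23, "dx": 0, "dy": -3.6, "dz": 0, "twist": 0}, {"claw": 0.23, "dx": 0, "dy": -3.9, "dz": 0, "twist": 0}, {"claw": 0.23, "dx": 0, "dy": -4.1, "dz": 0, "twist": 0}]'

```text
time_s: 4.88
position: [0.5771, 0.1022, 0.1831]
tcp_rot: [[0.983, 0.183, -0.002], [0.183, -0.983, -0.0], [-0.002, -0.0, -1.0]]
force: [-0.0, -0.6, -0.7]
opening: 0.235
```

```bash
python3 go.py -.025 .015 .182; python3 - <<'E'
from h import *
for n in ("side",):
    i=bot.capture(n)[:,:,::-1]
    i=i[130:330,180:440]
    cv2.imwrite(f"pics/{n}4.png",cv2.resize(i,None,fx=3,fy=3,interpolation=cv2.INTER_CUBIC))
E
```

```text
t 4.8833 p [0.577 0.102 0.183] mach [-0.026  0.019] F [-0.011 -0.642 -0.689] open 0.24 tilt [-0.002 -0.    -1.   ]
world [0.579 0.099 0.182] dxyz cm [0.118 0.388 0.114] twist 0.10359716015892673
```

View pics/side4.png

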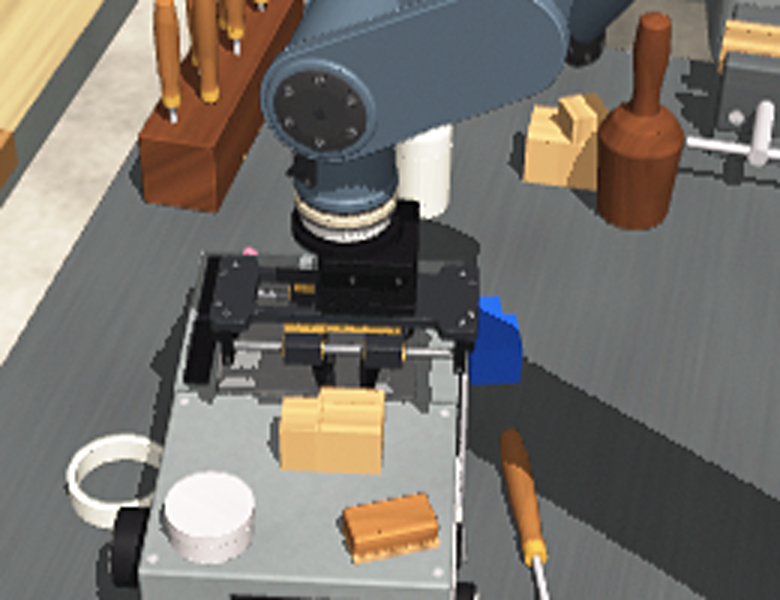

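The blank is on the fixed top, at (330,430) in the crop, clear of the tin and the sanding block. Now I'll back off, rise, close the fingers and go above the pad.

Request:
arm_command --plan '[{"claw": 0.23, "dx": 0, "dy": 1, "dz": -0.2, "twist": 0}, {"claw": 0.23, "dx": 0, "dy": 3, "dz": -1, "twist": 0}, {"claw": 0, "dx": -0.5, "dy": 5, "dz": -3.5, "twist": 0}, {"claw": 0, "dx": -1.5, "dy": 7, "dz": -5, "twist": 0}, {"claw": 0, "dx": -2.5, "dy": 9, "dz": -5, "twist": 0}, {"claw": 0, "dx": -3.2, "dy": 10.7, "dz": -4, "twist": 0}, {"claw": 0, "dx": -3.2, "dy": 10.7, "dz": -3, "twist": 0}, {"claw": 0, "dx": -3.2, "dy": 10.7, "dz": -2, "twist": 0}]'

```text
time_s: 5.6
position: [0.5653, -0.0101, 0.203]
tcp_rot: [[0.984, 0.18, -0.001], [0.18, -0.984, 0.0], [-0.001, -0.0, -1.0]]
force: [1.0, -0.3, -0.3]
opening: 0.008
```

```bash
python3 go.py -.058 -.088 .176; python3 - <<'E'
from h import *
i=bot.capture("side")[:,:,::-1]
i=i[180:330,210:410]
cv2.imwrite(f"pics/side5.png",cv2.resize(i,None,fx=4,fy=4,interpolation=cv2.INTER_CUBIC))
i=bot.capture("top")[:,:,::-1]
i=i[150:300,170:370]
cv2.imwrite(f"pics/top5.png",cv2.resize(i,None,fx=4,fy=4,interpolation=cv2.INTER_CUBIC))
E
```

```text
t 5.6 p [ 0.565 -0.01   0.203] mach [-0.058 -0.089] F [ 0.966 -0.343 -0.319] open 0.01 tilt [-0.001  0.    -1.   ]
world [ 0.565 -0.009  0.176] dxyz cm [ 0.011 -0.148  2.703] twist -0.060805248392398425
```

View pics/side5.png

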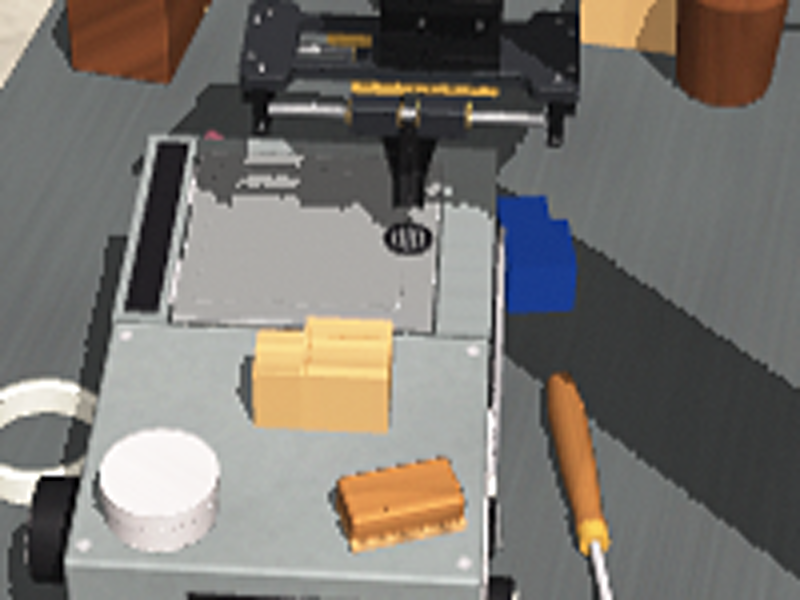

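View pics/top5.png

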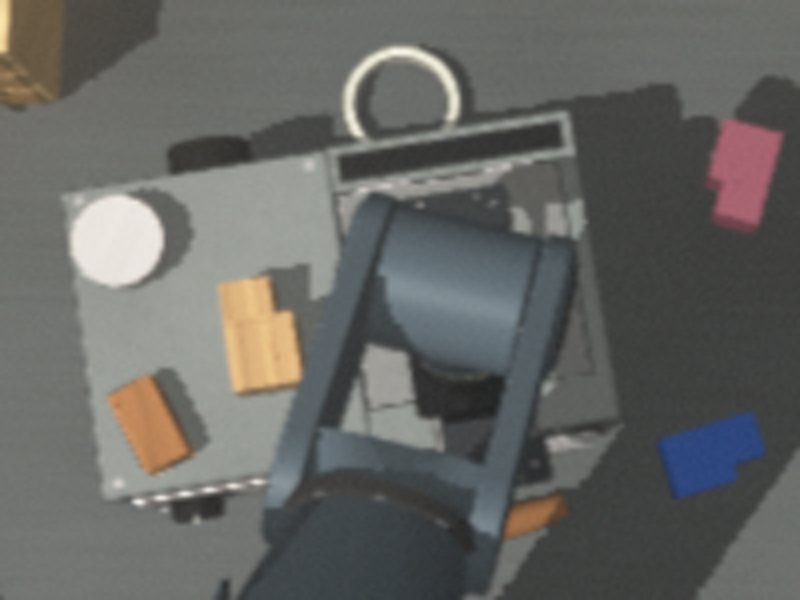

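```bash
python3 - <<'E'
from h import *
th,tx,ty=np.load("m.npy")
c,s=np.cos(th),np.sin(th)
w=ray("side",(210+408/4-.4,180+239/4-.4),.171)
print(w,np.array([[c,s],[-s,c]])@(w[:2]-[tx,ty]))
p=bot.read_state()["position"];print(proj("side",p))
E
```

```text
[ 0.56557482 -0.00852928  0.171     ] [-0.05754257 -0.08793614]
[[312.50669214 229.91817783]]
```

The pad measures at machine (-57.5, -87.9) mm, against a nominal (-58, -88), and the fingers are right above it. Now going down towards contact.

Request:
arm_command --plan '[{"claw": 0, "dx": 0.15, "dy": -0.15, "dz": 1.2, "twist": 0}, {"claw": 0, "dx": 0.15, "dy": -0.15, "dz": 2, "twist": 0}, {"claw": 0, "dx": 0.15, "dy": -0.15, "dz": 2.5, "twist": 0}, {"claw": 0, "dx": 0.15, "dy": -0.15, "dz": 2.8, "twist": 0}, {"claw": 0, "dx": 0.15, "dy": -0.15, "dz": 2.8, "twist": 0}]'

```text
time_s: 6.12
position: [0.5645, -0.006, 0.1725]
tcp_rot: [[0.983, 0.183, -0.008], [0.183, -0.983, 0.002], [-0.008, -0.003, -1.0]]
force: [0.6, 0.4, 0.1]
opening: 0.007
```

```bash
python3 go.py -.056 -.088 .171
```

```text
t 6.1167 p [ 0.565 -0.006  0.172] mach [-0.058 -0.085] F [0.587 0.383 0.148] open 0.01 tilt [-0.008  0.002 -1.   ]
world [ 0.567 -0.008  0.171] dxyz cm [0.211 0.271 0.146] twist 0.10922003724971319
```

Request:
arm_command --plan '[{"claw": 0, "dx": 0.15, "dy": 0.15, "dz": 0.15, "twist": 0}, {"claw": 0, "dx": 0.15, "dy": 0.15, "dz": 0.3, "twist": 0}, {"claw": 0, "dx": 0.15, "dy": 0.15, "dz": 0.3, "twist": 0}]'

```text
time_s: 6.37
position: [0.5666, -0.007, 0.1699]
tcp_rot: [[0.983, 0.183, -0.007], [0.183, -0.983, 0.002], [-0.007, -0.003, -1.0]]
force: [-0.5, 1.4, 3.1]
opening: 0.008
```

```bash
python3 go.py -.056 -.088 .1663
```

```text
t 6.3667 p [ 0.567 -0.007  0.17 ] mach [-0.056 -0.087] F [-0.541  1.392  3.116] open 0.01 tilt [-0.007  0.002 -1.   ]
world [ 0.567 -0.008  0.166] dxyz cm [0.033 0.136 0.355] twist 0.10889784646695944
```

Request:
arm_command --plan '[{"claw": 0, "dx": 0, "dy": 0, "dz": 0.15, "twist": 0}, {"claw": 0, "dx": 0, "dy": 0, "dz": 0.3, "twist": 0}, {"claw": 0, "dx": 0, "dy": 0, "dz": 0.4, "twist": 0}, {"claw": 0, "dx": 0, "dy": 0, "dz": 0.4, "twist": 0}]'

```text
time_s: 6.7
position: [0.5666, -0.007, 0.1667]
tcp_rot: [[0.983, 0.183, -0.007], [0.183, -0.983, 0.002], [-0.006, -0.003, -1.0]]
force: [-2.0, 1.1, 6.0]
opening: 0.005
```

```bash
python3 go.py -.056 -.088 .1663
```

```text
t 6.7 p [ 0.567 -0.007  0.167] mach [-0.056 -0.087] F [-2.042  1.067  6.041] open 0.01 tilt [-0.007  0.002 -1.   ]
world [ 0.567 -0.008  0.166] dxyz cm [0.022 0.135 0.035] twist 0.10795696387685894
```

Request:
arm_command --plan '[{"claw": 0, "dx": 0, "dy": 0, "dz": 0.1, "twist": 0}, {"claw": 0, "dx": 0, "dy": 0, "dz": 0.15, "twist": 0}, {"claw": 0, "dx": 0, "dy": 0, "dz": 0.15, "twist": 0}]'

```text
time_s: 6.95
position: [0.5666, -0.007, 0.1662]
tcp_rot: [[0.983, 0.183, -0.006], [0.183, -0.983, 0.002], [-0.006, -0.003, -1.0]]
force: [-2.1, 1.6, 7.3]
opening: 0.006
```

Request:
arm_command --plan '[{"claw": 0, "dx": 0, "dy": 0, "dz": 0.2, "twist": 0}, {"claw": 0, "dx": 0, "dy": 0, "dz": 0.3, "twist": 0}, {"claw": 0, "dx": 0, "dy": 0, "dz": 0.3, "twist": 0}]'

```text
time_s: 7.2
position: [0.5667, -0.0071, 0.166]
tcp_rot: [[0.983, 0.183, -0.005], [0.183, -0.983, 0.001], [-0.004, -0.002, -1.0]]
force: [-5.8, 0.6, 16.8]
opening: 0.004
```

The force rose to 17 N with no further travel, so the pad is on its stop. I'll let go straight up, faster than the hatch swings.

Request:
arm_command --plan '[{"claw": 0, "dx": 0, "dy": 0, "dz": -0.8, "twist": 0}, {"claw": 0, "dx": 0, "dy": 0, "dz": -3, "twist": 0}, {"claw": 0, "dx": 0, "dy": 0, "dz": -6.5, "twist": 0}, {"claw": 0, "dx": 0, "dy": 0, "dz": -10, "twist": 0}, {"claw": 0, "dx": 0, "dy": 0, "dz": -13.5, "twist": 0}, {"claw": 0, "dx": 0, "dy": 0, "dz": -16, "twist": 0}, {"claw": 0, "dx": 0, "dy": 0, "dz": -18, "twist": 0}, {"claw": 0, "dx": 0, "dy": 0, "dz": -18, "twist": 0}]'

```text
time_s: 7.87
position: [0.5704, -0.0081, 0.3511]
tcp_rot: [[0.983, 0.183, 0.006], [0.183, -0.983, -0.001], [0.006, 0.002, -1.0]]
force: [-0.3, -0.3, 1.2]
opening: 0.006
```

Request:
arm_command --plan '[{"claw": 0, "dx": -2, "dy": 0, "dz": 0, "twist": 0}, {"claw": 0, "dx": -5, "dy": 0, "dz": 0, "twist": 0}, {"claw": 0, "dx": -8, "dy": 0, "dz": 0, "twist": 0}, {"claw": 0, "dx": -10, "dy": 0, "dz": 0, "twist": 0}, {"claw": 0, "dx": -10, "dy": 0, "dz": 0, "twist": 0}, {"claw": 0, "dx": -10, "dy": 0, "dz": 0, "twist": 0}, {"claw": 0, "dx": -10, "dy": 0, "dz": 0, "twist": 0}, {"claw": 0, "dx": -10, "dy": 0, "dz": 0, "twist": 0}]'

```text
time_s: 8.53
position: [0.4733, -0.0265, 0.3502]
tcp_rot: [[0.983, 0.183, 0.007], [0.183, -0.983, -0.001], [0.007, 0.003, -1.0]]
force: [-0.4, -0.1, 0.6]
opening: 0.008
```

```bash
python3 - <<'E'
from h import *
i=bot.capture("side")[:,:,::-1]
i=i[130:330,190:450]
cv2.imwrite(f"pics/side6.png",cv2.resize(i,None,fx=3,fy=3,interpolation=cv2.INTER_CUBIC))
i=bot.capture("top")[:,:,::-1]
i=i[150:300,170:370]
cv2.imwrite(f"pics/top6.png",cv2.resize(i,None,fx=4,fy=4,interpolation=cv2.INTER_CUBIC))
E
```

```text
(no output)
```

View pics/side6.png

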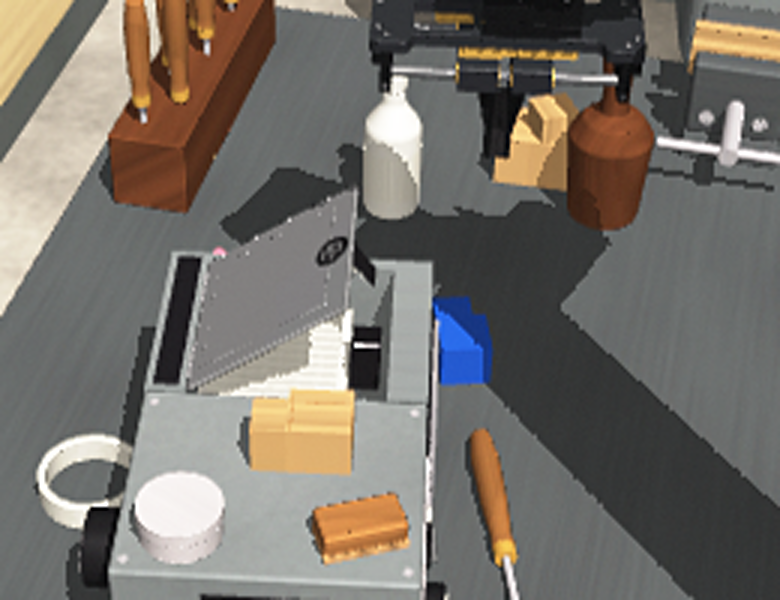

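View pics/top6.png

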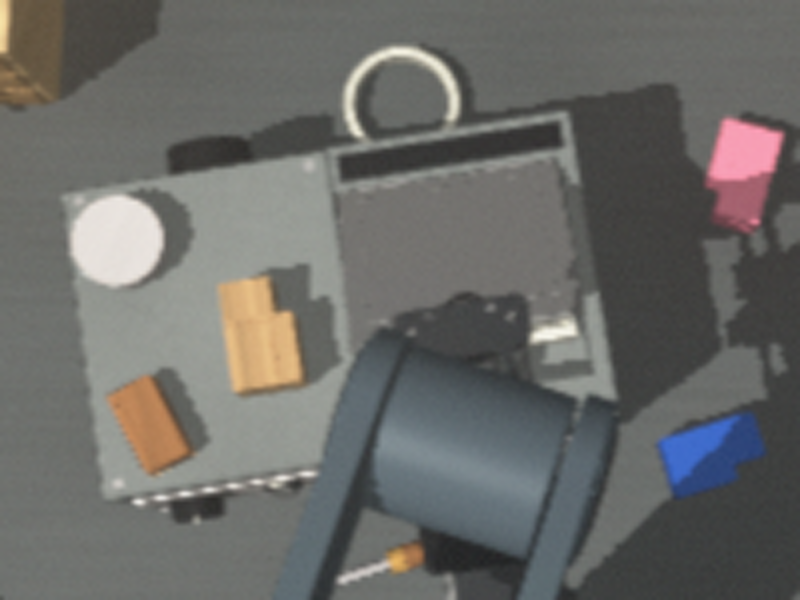

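The hatch is standing open: its free edge runs from (355,190) to (350,315) in the side crop. The blank is at (302,430) on the fixed top. I'll wait a second, then measure the angle and the blank's position.

Request:
arm_command --plan '[{"claw": 0, "dx": 0, "dy": 0, "dz": 0, "twist": 0}, {"claw": 0, "dx": 0, "dy": 0, "dz": 0, "twist": 0}, {"claw": 0, "dx": 0, "dy": 0, "dz": 0, "twist": 0}, {"claw": 0, "dx": 0, "dy": 0, "dz": 0, "twist": 0}, {"claw": 0, "dx": 0, "dy": 0, "dz": 0, "twist": 0}, {"claw": 0, "dx": 0, "dy": 0, "dz": 0, "twist": 0}, {"claw": 0, "dx": 0, "dy": 0, "dz": 0, "twist": 0}, {"claw": 0, "dx": 0, "dy": 0, "dz": 0, "twist": 0}]'

```text
time_s: 9.3
position: [0.4731, -0.0264, 0.3502]
tcp_rot: [[0.983, 0.184, 0.007], [0.184, -0.983, -0.001], [0.006, 0.002, -1.0]]
force: [0.2, -0.2, 0.2]
opening: -0.001
```

```bash
python3 - <<'E'
from h import *
np.set_printoptions(precision=4,suppress=True)
th,tx,ty=np.load("m.npy");c,s=np.cos(th),np.sin(th)
W=lambda x,y,z:(tx+c*x-s*y,ty+s*x+c*y,z)
i=bot.capture("side")[:,:,::-1].copy()
P=[]
for a in (.5,.63):
    for y in (-.01,-.166): P.append(W(.075-.151*np.cos(a),y,.171+.151*np.sin(a)))
q=proj("side",P);print(q)
i=cv2.resize(i[160:310,200:400],None,fx=4,fy=4,interpolation=cv2.INTER_CUBIC)
for k,(u,v) in enumerate(q): cv2.circle(i,(int((u-200)*4),int((v-160)*4)),4,[(0,0,255),(0,255,0)][k//2],1)
cv2.imwrite("pics/side7.png",i)
for p in [(300,387),(232,392),(220,285),(268,277),(295,310)]:
    w=ray("top",(170+p[0]/4-.4,150+p[1]/4-.4),.212)[:2]-[tx,ty];print(np.array([[c,s],[-s,c]])@w)
st=bot.read_state();print(st["time_s"],st["force"])
E
```

```text
[[310.3511 237.5307]
 [313.5758 195.8073]
 [305.7174 231.6563]
 [309.3353 190.1052]]
[-0.0577  0.0303]
[-0.0537  0.0757]
[0.0195 0.0735]
[0.0198 0.0407]
[-0.0055  0.026 ]
9.35 [ 0.0564 -1.2304  0.4325]
```

View pics/side7.png

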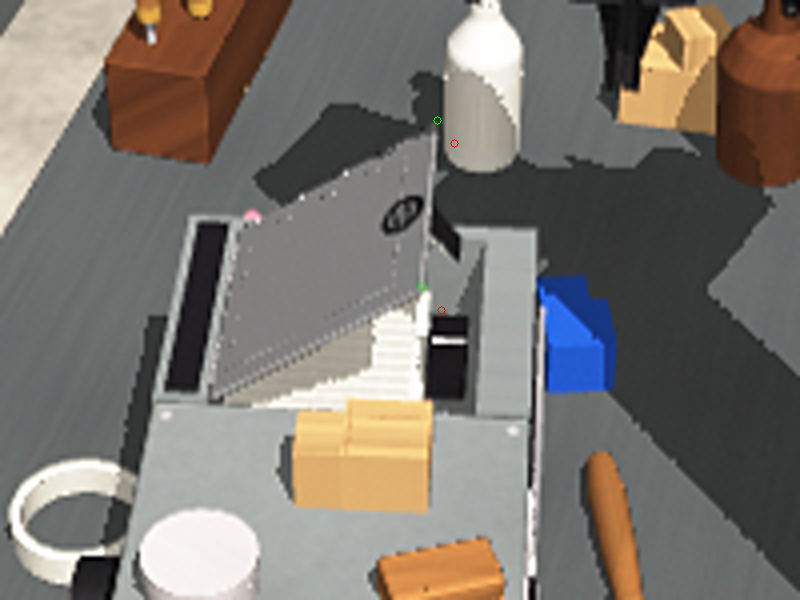

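The open lid's edge falls on the marks for 0.63 rad, and the blank spans machine y 26 to 76 mm on the fixed top. Handing in.

```bash
python3 -c "
from rig import bot
print(bot.hand_in())"
```

```text
the job is handed in; nothing more can be done
None
```

I pushed the blank sideways off the hatch onto the fixed top without picking it up. I then pressed the latch pad once, down to its stop, and let go straight up; the hatch sprang open by itself.

**Last checks, before hand-in at about 9.4 s:**
- **Blank:** it lies at machine x -58 to 20 mm, y 26 to 76 mm. That is wholly on the fixed top and clear of the tin and the sanding block.
- **Hatch:** the left corner of its free edge matches the 0.63 rad mark in the side view. The right corner sits 2 to 3 pixels below its mark but well clear of the 0.5 rad one.
- **Other things:** the ones in the close-up pictures look unmoved, judged by eye. I did not look at the try square again after the start.
- **Robot:** it touches nothing, with the fingers clear at 0.35 m height.
- **Press force:** the most I read was about 17 N, at the pad's stop.

No check failed. The latch pin could not be seen, so I judged the latch only by the hatch standing open.

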